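# Make up two fittings kits at the joiner's bench

### The arm

A 6-joint arm with a two-finger parallel gripper is mounted at the origin on the work surface. World frame = base frame: x ahead of the robot, y to its left, z up, the work surface at z = 0. Lengths are in m, angles in rad, forces in N, time in s.
With the tool pointing down it reaches from about 0.375 to 0.975 m from the base axis. Payload 3.8 kg.
Tool frame: the origin (TCP) lies midway between the tips of the shut fingers; the grasp point (between the pads) lies 19 mm behind it; z points along the fingers, y is the direction in which the jaws open and shut (so a half turn about z gives the same grasp; the last joint's range is limited). The gripper opens to 85 mm and grips with 20 to 120 N. Pads are 22 mm wide; open, the fingers measure 114 mm over their backs; the gripper's body (76 mm by 85 mm) begins 54 mm behind the grasp point. The pads swing forward as they close: fully open they stand 13 mm farther back than shut.
Start: joints at [1.256, 0.264, 1.604, -0, 1.274, -0.037], TCP at [0.185, 0.649, 0.231] pointing down, gripper open.
Joint ranges: [-2.63, 2.63], [-0.94, 2.18], [0.31, 2.57], [-1.31, 4.45], [0, 2.66], [-2.55, 2.55]. Speed limits (rad/s): [2.57, 2.57, 3.14, 3.14, 3.14, 3.14].

### API

Orientations are given as a rotation vector (axis times angle).
In Python, from workcell import bot gives the robot as it stands.
- The arm moves only by the shell command python3 -m inch 'ROWS' [FORCE]. ROWS is JSON, a list of rows, each an object of numbers: "dx", "dy", "dz": the shift along the tool's x, y, z in m; "ax", "ay", "az": the turn, a rotation vector about the tool's x, y, z in degrees; "fingers": the opening, from -1 (shut) to 1 (fully open). A call has 1 to 20 rows; each row is the pose to reach, as a shift and turn from the pose measured when the call began, along the tool's axes at that moment; what a row does not reach only later rows make up. A row lasts 1/8 s, in which the tool goes at most 62.5 mm and 10.7 degrees, less where a joint would pass 70% of its speed; a pose out of reach is approached as far as the arm can. A call with a gripper value outside its range is refused whole. The fingers move at their own pace and stop on an object; FORCE is the grip in N (left out, the last holds). Time passes only in rows, so rows that repeat a pose let the fingers close. It gives the time, the measured TCP pose, the force and the opening at its end, in the units of the state.
- bot.read_state(): the state, without advancing time (a new reading comes with each control period).
- bot.read_camera(name): name is "side" or "top" or "wrist"; returns (picture, depth): 400x640x3 uint8, blue, green, red; 400x640 float32, m along the optical axis (not along the pixel's ray), 0 where there is no reading.
- bot.get_calibration(name): a dict with "intrinsics" (3x3 intrinsics, pixels), "view" (4x4, takes a point from world to camera coordinates). Camera axes: x right, y down, z forward; pixel columns grow to the right and rows downward; lengths in m; the calibration is good to about 2 mm. A picture is of the moment at which its call begins: read the wrist's pose just before it. get_calibration takes no time and is no camera call; for the wrist camera it gives the pose at the moment of the call.
- bot.finish_job(): hands the job in, once; it reports no verdict.
Trained networks look in the newest picture that a camera, given by its name, has taken for a name from the list of things; names that differ only in an ending like _2 or _b are one class to them, and where a whole thing is asked for, a point or a joint stands for the part that bears it (a point fixed in the world has none). Each returns a list of dicts, best first, with "p" (0 to 1); they miss things now and then, are a little off and sometimes report something else, mostly with a low value. They report only what shows in the picture. A call takes as long as a camera call. They do not tell look-alikes from the thing itself.
- bot.masks_of(camera, thing): "region" (400x640 bool, what is visible of it) and "box" ([left, top, right, bottom] in pixels, round what is visible of it).
The state is a dict: "time": time; "q": joint angles; "joint_vel": joint speeds; "joint_torque": joint torques, N m; "tool_pos": TCP position; "tcp_rot": TCP orientation; "wrist_force": force on the tool from outside, world axes, zero at the start; "torque": the same for the moment, N m; "width": opening from 0.0 (shut) to 1.0 (fully open).
Only numpy, scipy, OpenCV 4.12 (cv2) and the standard library are available. Lean on these libraries where they do the work, as an engineer would, in place of code of your own. Each camera call takes 0.05 s, during which the arm holds its last target. There are 200 camera calls.

### The job

Make up the two fittings kits from the wooden parts lying on the bench: the drawer kit in the long three-bay tray gets the smaller knob, the stepped drawer stop and the tube-shaped roller; the cupboard kit in the short two-bay tray gets the larger knob and the round bun foot. Put one part in each bay (any bay of the right tray), standing upright and flat on the bay's floor as it now stands on the bench, and leave the pyramid-topped post cap where it is.

Things in the scene. Friction and masses are not known exactly. Their poses are not given: they have to be found in the camera images.
- tray3: long open wooden kit tray with three square bays in a row, 88 x 252 mm and 14 mm high; it does not move. Origin: centre of its underside. y runs along the row, z up. The bays are 76 x 76 mm inside, centred at x = 0 and y = -82, 0 and +82 mm; floor 5 mm above the origin; outer walls and dividers 6 mm thick, their tops 14 mm above the origin.
- tray2: short open wooden kit tray with two square bays side by side, 88 x 170 mm and 14 mm high; it does not move. Origin: centre of its underside. y runs along the row, z up. The bays are 76 x 76 mm inside, centred at x = 0 and y = -41 and +41 mm; floor 5 mm above the origin; walls and divider 6 mm thick, tops 14 mm above the origin.
- small_knob: the smaller turned wooden knob, 44 mm tall, standing on its foot (24 mm across), head uppermost. The round head is 32 mm across between 23 and 40 mm above the origin; a neck of 16 mm below it. Origin: centre of its underside, z up through the head. 14 to 28 g.
- large_knob: the larger turned wooden knob, 50 mm tall, standing on its foot (36 mm across), head uppermost. The round head is 48 mm across between 26 and 44 mm above the origin; a neck of 22 mm below it. Origin: centre of its underside, z up through the head. 35 to 70 g.
- bun_foot: plain squat round wooden furniture foot without a neck, 50 mm across (straight side between 10 and 36 mm above the origin) and 44 mm tall, narrowing a little to 36 mm at the underside and 38 mm at the top. Origin: centre of its underside, z up. 35 to 70 g.
- drawer_stop: stepped (L-shaped) wooden drawer-stop block, 26 mm wide in x, 50 mm long in y. Its lower part is 22 mm high over the whole length; the upper part, 28 mm long (y from -3 to +25 mm), reaches 44 mm. Origin: centre of its underside, z up. The upper part can be gripped across x at y = +11 mm. 25 to 49 g.
- roller: short thick wooden tube (drawer roller) standing on end, 38 mm across with a 14 mm hole along its axis, 44 mm tall. Origin: centre of its underside, z up. 21 to 42 g.
- post_cap: square wooden post cap with a pyramid top, 50 x 50 mm and 44 mm tall, belonging to no kit. Origin: centre of its underside, z up.
There are look-alikes about, which are no part of the job. Leave any purple look-alike of the drawer_stop alone. What is shaped like the small_knob but red is not meant.

How it is judged:
At the end, for the whole second after the job is handed in: Each part stands in its own bay of the right tray, any bay: origin within 32 mm of the bay centre along both tray axes and 2 to 9 mm above the tray origin, tilt under 0.1 rad, at rest (10 mm/s, 0.1 rad/s); post cap within 20 mm of its start, tilt under 0.1 rad (z of small_knob in the frame of tray3 between 0.002 and 0.009 m and angle between each of small_knob, drawer_stop, roller, large_knob, bun_foot, post_cap's own z axis and vertical below 0.1 rad and x of small_knob in the frame of tray3 between -0.032 and 0.032 m and linear speed of each of small_knob, drawer_stop, roller, large_knob, bun_foot below 0.01 m/s and angular speed of each of small_knob, drawer_stop, roller, large_knob, bun_foot below 0.1 rad/s and z of drawer_stop in the frame of tray3 between 0.002 and 0.009 m and x of drawer_stop in the frame of tray3 between -0.032 and 0.032 m and z of roller in the frame of tray3 between 0.002 and 0.009 m and x of roller in the frame of tray3 between -0.032 and 0.032 m and ((y of small_knob in the frame of tray3 between -0.114 and -0.05 m and y of drawer_stop in the frame of tray3 between -0.032 and 0.032 m and y of roller in the frame of tray3 between 0.05 and 0.114 m) or (y of small_knob in the frame of tray3 between -0.114 and -0.05 m and y of drawer_stop in the frame of tray3 between 0.05 and 0.114 m and y of roller in the frame of tray3 between -0.032 and 0.032 m) or (y of small_knob in the frame of tray3 between -0.032 and 0.032 m and y of drawer_stop in the frame of tray3 between -0.114 and -0.05 m and y of roller in the frame of tray3 between 0.05 and 0.114 m) or (y of small_knob in the frame of tray3 between -0.032 and 0.032 m and y of drawer_stop in the frame of tray3 between 0.05 and 0.114 m and y of roller in the frame of tray3 between -0.114 and -0.05 m) or (y of small_knob in the frame of tray3 between 0.05 and 0.114 m and y of drawer_stop in the frame of tray3 between -0.114 and -0.05 m and y of roller in the frame of tray3 between -0.032 and 0.032 m) or (y of small_knob in the frame of tray3 between 0.05 and 0.114 m and y of drawer_stop in the frame of tray3 between -0.032 and 0.032 m and y of roller in the frame of tray3 between -0.114 and -0.05 m)) and z of large_knob in the frame of tray2 between 0.002 and 0.009 m and x of large_knob in the frame of tray2 between -0.032 and 0.032 m and z of bun_foot in the frame of tray2 between 0.002 and 0.009 m and x of bun_foot in the frame of tray2 between -0.032 and 0.032 m and ((y of large_knob in the frame of tray2 between -0.073 and -0.009 m and y of bun_foot in the frame of tray2 between 0.009 and 0.073 m) or (y of large_knob in the frame of tray2 between 0.009 and 0.073 m and y of bun_foot in the frame of tray2 between -0.073 and -0.009 m)) and distance of post_cap from where it was at the start of the episode below 0.02 m); the robot touches nothing.
It fails at once if the post cap is pushed or carried more than 20 mm from its place (distance of post_cap from where it was at the start of the episode above 0.02 m).
It also fails if it takes over 109 s, if anything falls off the work surface, if the arm or the gripper's body presses on something with over 40 N, if the wrist force passes 120 N, or if a joint passes its speed limit or range.

## Working session

There is one attempt and no reset: what is moved stays moved. The work goes in short steps, Python scripts to look and compute and a shell command to move; the robot and the scene stay as the last step left them, time stands still between calls to the robot, and variables do not carry over. Pictures are saved under pics/ and viewed, about 12 in all and at most 16, crops included, and the job is handed in when it is done.

```bash
mkdir -p pics; ls; cat > h.py <<'E'
import numpy as np, cv2
from workcell import bot
def pts(cam,depth,cal):
    K=np.array(cal["intrinsics"]);V=np.array(cal["view"])
    v,u=np.mgrid[0:depth.shape[0],0:depth.shape[1]]
    P=np.stack([(u-K[0,2])/K[0,0]*depth,(v-K[1,2])/K[1,1]*depth,depth],-1)
    W=(P-V[:3,3])@V[:3,:3]
    W[depth<=0]=np.nan
    return W
E
python3 - <<'E'
from h import *
s=bot.read_state(); print(s)
for c in ["top","side"]:
    cal=bot.get_calibration(c); im,d=bot.read_camera(c); cv2.imwrite(f"pics/{c}0.png",im)
    np.savez(f"{c}0.npz",im=im,d=d,K=cal["intrinsics"],V=cal["view"])
    W=pts(c,d,cal)
    for t in ["tray3","tray2","small_knob","large_knob","bun_foot","drawer_stop","roller","post_cap"]:
        for m in bot.masks_of(c,t)[:4]:
            r=m["region"]; w=W[r]; z=w[:,2]; zt=np.nanpercentile(z,97); top=w[z>zt-.006]
            print(c,t,round(m["p"],2),np.round(m["box"]),"top",np.round(np.nanmedian(top,0),3),"zt",round(zt,3),"ext",np.round(np.nanpercentile(w,2,0),3),np.round(np.nanpercentile(w,98,0),3),im[r].mean(0).astype(int))
E
```

```text
pics
{'time': 0.0, 'q': array([ 1.25605444e+00,  2.64769507e-01,  1.60539664e+00, -4.07111834e-05,
        1.27364109e+00, -3.68936654e-02]), 'joint_vel': array([-0.0011803 , -0.00083626, -0.00046446, -0.00066613, -0.00107729,
       -0.00222035]), 'joint_torque': array([ 2.56330086e-04, -5.15138304e+01, -3.67303383e+01, -2.21269474e-04,
        1.32887287e-02,  1.51401127e-05]), 'tool_pos': array([0.18493048, 0.64842133, 0.22993874]), 'tcp_rot': array([-0.43497324, -3.11098021,  0.00343535]), 'wrist_force': array([-0.2109834 ,  0.34252267,  0.146343  ]), 'torque': array([-0.01971703,  0.01853805,  0.04050883]), 'width': 1.0043591766224569}
top tray3 0.89 [226. 142. 311. 183.] top [0.622 0.176 0.015] zt 0.017 ext [0.571 0.052 0.002] [0.673 0.292 0.018] [141 204 234]
top tray3 0.6 [359. 144. 413. 174.] top [ 0.637 -0.169  0.015] zt 0.017 ext [ 0.592 -0.25   0.002] [ 0.68  -0.087  0.017] [139 203 234]
top tray3 0.37 [298. 202. 312. 214.] top [0.48  0.06  0.045] zt 0.048 ext [0.463 0.043 0.001] [0.497 0.077 0.048] [121 187 221]
top tray2 0.89 [226. 142. 311. 183.] top [0.622 0.176 0.015
[... 2741 characters left out ...]
.315  0.047] [130 184 215]
side drawer_stop 0.8 [307. 261. 324. 283.] top [0.428 0.265 0.044] zt 0.047 ext [0.414 0.229 0.001] [0.449 0.28  0.047] [130 183 216]
side drawer_stop 0.78 [321. 323. 347. 352.] top [0.347 0.395 0.044] zt 0.046 ext [0.33  0.361 0.001] [0.361 0.41  0.047] [156  62 123]
side drawer_stop 0.73 [222. 186. 282. 272.] top [0.621 0.197 0.014] zt 0.016 ext [0.569 0.05  0.002] [0.672 0.297 0.017] [148 198 226]
side roller 0.6 [312. 190. 327. 215.] top [0.48  0.063 0.045] zt 0.047 ext [0.463 0.041 0.003] [0.499 0.079 0.047] [124 177 211]
side post_cap 0.59 [348. 143. 366. 166.] top [ 0.437 -0.15   0.039] zt 0.042 ext [ 0.413 -0.169  0.002] [ 0.461 -0.128  0.043] [137 193 224]
```

```bash
python3 - <<'E'
from h import *
for c in ["top","side"]:
    z=np.load(c+"0.npz"); W=pts(c,z["d"],dict(intrinsics=z["K"],view=z["V"]))
    def rect(x0,x1,y0,y1,zl,zh,n):
        m=(W[...,0]>x0)&(W[...,0]<x1)&(W[...,1]>y0)&(W[...,1]<y1)&(W[...,2]>zl)&(W[...,2]<zh)
        p=(W[m][:,:2]*1000).astype(np.float32); r=cv2.minAreaRect(p); print(c,n,len(p),np.round(r[0],1),np.round(r[1],1),round(r[2],1),"mean",p.mean(0).round(1))
    rect(.54,.72,.0,.33,.009,.02,"tray3");rect(.56,.72,-.29,-.04,.009,.02,"tray2")
    rect(.39,.46,.21,.30,.036,.056,"stop top");rect(.39,.46,.21,.30,.012,.056,"stop all")
    rect(.44,.51,.02,.1,.036,.056,"roller");rect(.44,.51,.32,.385,.025,.056,"sknob");rect(.4,.49,-.275,-.2,.03,.056,"lknob");rect(.44,.53,-.38,-.29,.025,.056,"bun");rect(.4,.48,-.19,-.11,.01,.056,"cap")
im=cv2.imread("pics/top0.png"); cv2.imwrite("pics/a.png",cv2.resize(im[130:270,160:470],(800,361),interpolation=cv2.INTER_CUBIC))
from scipy.spatial.transform import Rotation as R
print(R.from_rotvec(bot.read_state()["tcp_rot"]).as_matrix().round(3))
E
```

```text
top tray3 784 [629.8 172.1] [104.6 253.4] 7.6 mean [621.2 173.8]
top tray2 546 [ 636.3 -168.2] [ 89.5 170.4] 3.3 mean [ 635.2 -168.6]
top stop top 100 [429.  263.8] [26.4 28.3] 9.8 mean [428.5 263.1]
top stop all 196 [430.7 253.2] [26.5 49.8] 9.8 mean [429.7 252.7]
top roller 125 [480.6  59.4] [35.6 34.1] 45.7 mean [480.6  59.7]
top sknob 113 [470.8 348.7] [29.6 29. ] 4.7 mean [470.4 347.6]
top lknob 246 [ 444.1 -238.6] [45.5 45.6] 88.3 mean [ 443.2 -236.8]
top bun 257 [ 484.6 -338.5] [47.3 46.4] 1.7 mean [ 484. -337.]
top cap 329 [ 439.1 -153.8] [49.9 50.6] 4.9 mean [ 437.8 -152.1]
side tray3 951 [621.7 171.4] [ 90.  255.5] 7.3 mean [620.5 181.7]
side tray2 455 [ 635.4 -168.7] [ 90.2 176.7] 4.0 mean [ 635.  -165.1]
side stop top 158 [428.1 264.7] [25.9 28.4] 9.2 mean [427.9 266. ]
side stop all 275 [429.7 254.1] [26.3 52.5] 8.2 mean [427.2 264.2]
side roller 157 [480.3  60.8] [35.9 38. ] 35.4 mean [479.8  62.4]
side sknob 216 [470.2 351.5] [30.8 30. ] 40.9 mean [468.9 353.9]
side lknob 198 [ 442.6 -233.8] [47.4 44.6] 20.0 mean [ 442. -230.]
side bun 175 [ 483.6 -336.1] [46.3 43.7] 54.0 mean [ 483.4 -331.2]
side cap 288 [ 438.7 -154.2] [49.6 54.8] 4.0 mean [ 436.5 -142.9]
[[-0.962  0.274 -0.   ]
 [ 0.274  0.962  0.   ]
 [ 0.     0.    -1.   ]]
```

View pics/a.png

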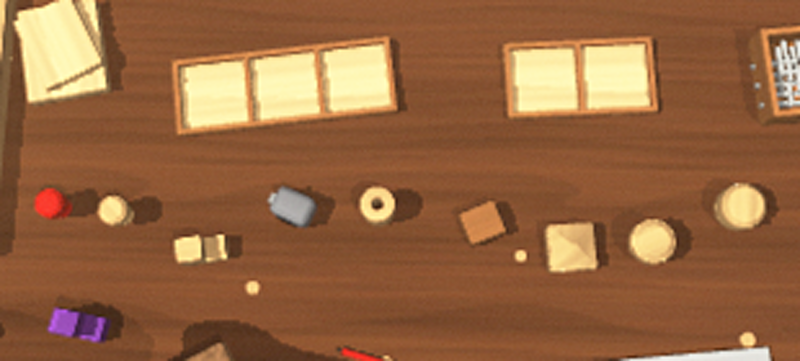

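```bash
python3 -m inch '[{"dx":-0.356,"dy":-0.209,"dz":0.1,"az":74.1,"fingers":1},{"dx":-0.356,"dy":-0.209,"dz":0.1,"az":74.1,"fingers":1},{"dx":-0.356,"dy":-0.209,"dz":0.1,"az":74.1,"fingers":1},{"dx":-0.356,"dy":-0.209,"dz":0.1,"az":74.1,"fingers":1},{"dx":-0.356,"dy":-0.209,"dz":0.1,"az":74.1,"fingers":1},{"dx":-0.356,"dy":-0.209,"dz":0.1,"az":74.1,"fingers":1},{"dx":-0.356,"dy":-0.209,"dz":0.1,"az":74.1,"fingers":1},{"dx":-0.356,"dy":-0.209,"dz":0.1,"az":74.1,"fingers":1},{"dx":-0.356,"dy":-0.209,"dz":0.1,"az":74.1,"fingers":1},{"dx":-0.356,"dy":-0.209,"dz":0.1,"az":74.1,"fingers":1},{"dx":-0.356,"dy":-0.209,"dz":0.1,"az":74.1,"fingers":1},{"dx":-0.356,"dy":-0.209,"dz":0.1,"az":74.1,"fingers":1}]' 40
python3 - <<'E'
from h import *
from scipy.spatial.transform import Rotation as R
s=bot.read_state();print(s["tool_pos"],s["q"]);print(R.from_rotvec(s["tcp_rot"]).as_matrix().round(3))
cal=bot.get_calibration("wrist");im,d=bot.read_camera("wrist");cv2.imwrite("pics/w1.png",im)
W=pts("wrist",d,cal)
for x0,x1,y0,y1 in [(.44,.5,.32,.385),(.39,.46,.21,.3)]:
    m=(W[...,0]>x0)&(W[...,0]<x1)&(W[...,1]>y0)&(W[...,1]<y1)&(W[...,2]>.025)&(W[...,2]<.06)
    p=(W[m][:,:2]*1000).astype(np.float32)
    if len(p)>20:print(len(p),cv2.minAreaRect(p),np.percentile(W[m][:,2],97))
E
```

```text
[0.18512491 0.64912984 0.2313204 ] [ 1.25607331e+00  2.63864166e-01  1.60396949e+00  2.45973308e-05
  1.27369960e+00 -3.69128439e-02]
[[-0.962  0.274 -0.   ]
 [ 0.274  0.962  0.   ]
 [ 0.     0.    -1.   ]]
72 ((420.857666015625, 278.0441589355469), (19.025760650634766, 3.667839527130127), 6.343501091003418) 0.03654727811834909invalid input at $[0]: expected keys dx, dy, dz, ax, ay, az, fingers
```

View pics/w1.png

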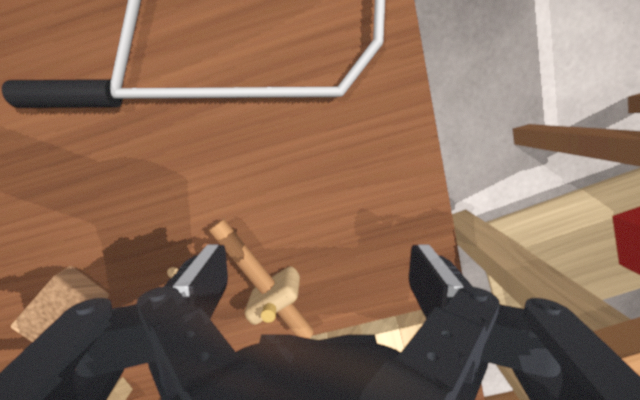

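The row format needs all seven keys, so the arm has not moved. The wrist picture shows the start pose: the fingers are at about (200,270) and (440,270) over a mallet. I'll resend the move.

```bash
cat > look.py <<'E'
import sys
from h import *
from scipy.spatial.transform import Rotation as R
s=bot.read_state();M=R.from_rotvec(s["tcp_rot"]).as_matrix()
print("t",round(s["time"],2),"tcp",s["tool_pos"].round(4),"yaw(y axis)",np.degrees(np.arctan2(M[1,1],M[0,1])).round(1),"tilt",np.degrees(np.arccos(-M[2,2])).round(2),"F",s["wrist_force"].round(1),"w",round(s["width"],3))
E
python3 -m inch '[{"dx":-0.356,"dy":-0.209,"dz":0.1,"ax":0,"ay":0,"az":74.1,"fingers":1},{"dx":-0.356,"dy":-0.209,"dz":0.1,"ax":0,"ay":0,"az":74.1,"fingers":1},{"dx":-0.356,"dy":-0.209,"dz":0.1,"ax":0,"ay":0,"az":74.1,"fingers":1},{"dx":-0.356,"dy":-0.209,"dz":0.1,"ax":0,"ay":0,"az":74.1,"fingers":1},{"dx":-0.356,"dy":-0.209,"dz":0.1,"ax":0,"ay":0,"az":74.1,"fingers":1},{"dx":-0.356,"dy":-0.209,"dz":0.1,"ax":0,"ay":0,"az":74.1,"fingers":1},{"dx":-0.356,"dy":-0.209,"dz":0.1,"ax":0,"ay":0,"az":74.1,"fingers":1},{"dx":-0.356,"dy":-0.209,"dz":0.1,"ax":0,"ay":0,"az":74.1,"fingers":1},{"dx":-0.356,"dy":-0.209,"dz":0.1,"ax":0,"ay":0,"az":74.1,"fingers":1},{"dx":-0.356,"dy":-0.209,"dz":0.1,"ax":0,"ay":0,"az":74.1,"fingers":1},{"dx":-0.356,"dy":-0.209,"dz":0.1,"ax":0,"ay":0,"az":74.1,"fingers":1},{"dx":-0.356,"dy":-0.209,"dz":0.1,"ax":0,"ay":0,"az":74.1,"fingers":1}]' 40
python3 look.py
python3 - <<'E'
from h import *
cal=bot.get_calibration("wrist");im,d=bot.read_camera("wrist");cv2.imwrite("pics/w2.png",im)
W=pts("wrist",d,cal)
for x0,x1,y0,y1 in [(.44,.5,.32,.385),(.39,.46,.21,.3)]:
    m=(W[...,0]>x0)&(W[...,0]<x1)&(W[...,1]>y0)&(W[...,1]<y1)&(W[...,2]>.025)&(W[...,2]<.06)
    p=(W[m][:,:2]*1000).astype(np.float32)
    if len(p)>20:print(len(p),cv2.minAreaRect(p),np.percentile(W[m][:,2],97))
E
```

```text
time: 2.45
tool_pos: [0.4697, 0.3513, 0.1316]
tcp_rot: [2.22, 2.223, 0.001]
wrist_force: [-0.6, -0.2, 0.5]
width: 0.996
t 2.45 tcp [0.4697 0.3513 0.1316] yaw(y axis) 0.1 tilt 0.03 F [-0.6 -0.2  0.5] w 0.996
1290 ((471.0750732421875, 352.3544921875), (31.085437774658203, 30.731679916381836), 3.492677927017212) 0.04589099801611413
1275 ((428.46575927734375, 266.2759094238281), (25.96487045288086, 29.32261085510254), 9.55706787109375) 0.045934167533297675
```

View pics/w2.png

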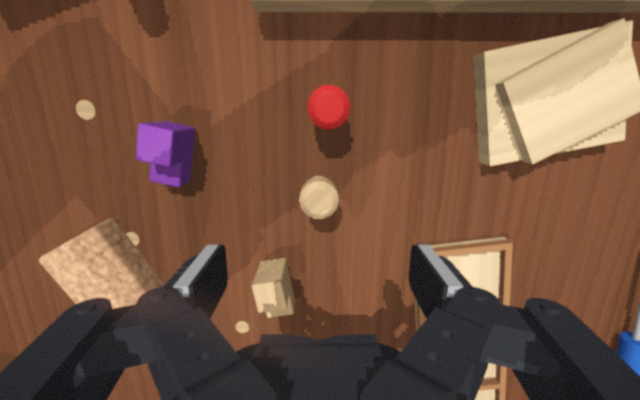

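The wooden knob is at pixel (320,197), with the red one at (328,107) and the drawer stop at (272,287). All three positions agree with the top and side cameras. Next I grip the small knob.

```bash
python3 -m inch '[{"dx":0,"dy":0.001,"dz":0.06,"ax":0,"ay":0,"az":0,"fingers":1},{"dx":0,"dy":0.001,"dz":0.1,"ax":0,"ay":0,"az":0,"fingers":1},{"dx":0,"dy":0.001,"dz":0.121,"ax":0,"ay":0,"az":0,"fingers":0.5},{"dx":0,"dy":0.001,"dz":0.121,"ax":0,"ay":0,"az":0,"fingers":0},{"dx":0,"dy":0.001,"dz":0.121,"ax":0,"ay":0,"az":0,"fingers":-1},{"dx":0,"dy":0.001,"dz":0.121,"ax":0,"ay":0,"az":0,"fingers":-1},{"dx":0,"dy":0.001,"dz":0.121,"ax":0,"ay":0,"az":0,"fingers":-1},{"dx":0,"dy":0.001,"dz":0.121,"ax":0,"ay":0,"az":0,"fingers":-1},{"dx":0,"dy":0.001,"dz":0.121,"ax":0,"ay":0,"az":0,"fingers":-1},{"dx":0,"dy":0.001,"dz":0.121,"ax":0,"ay":0,"az":0,"fingers":-1},{"dx":0,"dy":0.001,"dz":0.121,"ax":0,"ay":0,"az":0,"fingers":-1}]' 40; python3 look.py
```

```text
time: 3.88
tool_pos: [0.4716, 0.3518, 0.0117]
tcp_rot: [2.22, 2.222, 0.004]
wrist_force: [-0.9, 1.4, 5.8]
width: 0.355
t 3.88 tcp [0.4716 0.3518 0.0117] yaw(y axis) 0.1 tilt 0.13 F [-0.9  1.4  5.8] w 0.355
```

```bash
python3 -m inch '[{"dx":0,"dy":0,"dz":-0.04,"ax":0,"ay":0,"az":0,"fingers":-1},{"dx":0,"dy":0,"dz":-0.08,"ax":0,"ay":0,"az":0,"fingers":-1},{"dx":-0.035,"dy":0.05,"dz":-0.08,"ax":0,"ay":0,"az":0,"fingers":-1},{"dx":-0.07,"dy":0.1,"dz":-0.08,"ax":0,"ay":0,"az":0,"fingers":-1},{"dx":-0.099,"dy":0.138,"dz":-0.08,"ax":0,"ay":0,"az":0,"fingers":-1},{"dx":-0.099,"dy":0.138,"dz":-0.08,"ax":0,"ay":0,"az":0,"fingers":-1},{"dx":-0.099,"dy":0.138,"dz":-0.04,"ax":0,"ay":0,"az":0,"fingers":-1},{"dx":-0.099,"dy":0.138,"dz":-0.02,"ax":0,"ay":0,"az":0,"fingers":-1},{"dx":-0.099,"dy":0.138,"dz":-0.01,"ax":0,"ay":0,"az":0,"fingers":-1},{"dx":-0.099,"dy":0.138,"dz":-0.006,"ax":0,"ay":0,"az":0,"fingers":-1},{"dx":-0.099,"dy":0.138,"dz":-0.0055,"ax":0,"ay":0,"az":0,"fingers":-1},{"dx":-0.099,"dy":0.138,"dz":-0.0055,"ax":0,"ay":0,"az":0,"fingers":-1}]' ; python3 look.py
```

```text
time: 5.38
tool_pos: [0.6105, 0.2533, 0.0184]
tcp_rot: [2.219, 2.222, 0.006]
wrist_force: [0.7, -0.3, -0.0]
width: 0.353
t 5.38 tcp [0.6105 0.2533 0.0184] yaw(y axis) 0.1 tilt 0.24 F [ 0.7 -0.3 -0. ] w 0.353
```

```bash
python3 -m inch '[{"dx":0,"dy":0,"dz":0.0015,"ax":0,"ay":0,"az":0,"fingers":-1},{"dx":0,"dy":0,"dz":0.0015,"ax":0,"ay":0,"az":0,"fingers":-1},{"dx":0,"dy":0,"dz":0.0015,"ax":0,"ay":0,"az":0,"fingers":0.1},{"dx":0,"dy":0,"dz":0.0015,"ax":0,"ay":0,"az":0,"fingers":0.1},{"dx":0,"dy":0,"dz":0.0015,"ax":0,"ay":0,"az":0,"fingers":0.1},{"dx":0,"dy":0,"dz":-0.02,"ax":0,"ay":0,"az":0,"fingers":0.1},{"dx":0,"dy":0,"dz":-0.08,"ax":0,"ay":0,"az":0,"fingers":0.1},{"dx":0,"dy":0,"dz":-0.08,"ax":0,"ay":0,"az":0,"fingers":0.1},{"dx":0.012,"dy":-0.06,"dz":-0.08,"ax":0,"ay":0,"az":-5,"fingers":0.1},{"dx":0.012,"dy":-0.12,"dz":-0.08,"ax":0,"ay":0,"az":-9.6,"fingers":0.1},{"dx":0.012,"dy":-0.182,"dz":-0.08,"ax":0,"ay":0,"az":-9.6,"fingers":0.1},{"dx":0.012,"dy":-0.182,"dz":-0.08,"ax":0,"ay":0,"az":-9.6,"fingers":0.1},{"dx":0.012,"dy":-0.182,"dz":-0.08,"ax":0,"ay":0,"az":-9.6,"fingers":0.1}]' ; python3 look.py
python3 - <<'E'
from h import *
im,d=bot.read_camera("wrist");cv2.imwrite("pics/w3.png",im)
E
```

```text
time: 7.0
tool_pos: [0.4288, 0.2654, 0.0989]
tcp_rot: [2.024, 2.4, 0.01]
wrist_force: [0.2, -0.8, -0.2]
width: 0.549
t 7.0 tcp [0.4288 0.2654 0.0989] yaw(y axis) 9.7 tilt 0.38 F [ 0.2 -0.8 -0.2] w 0.549
```

View pics/w3.png

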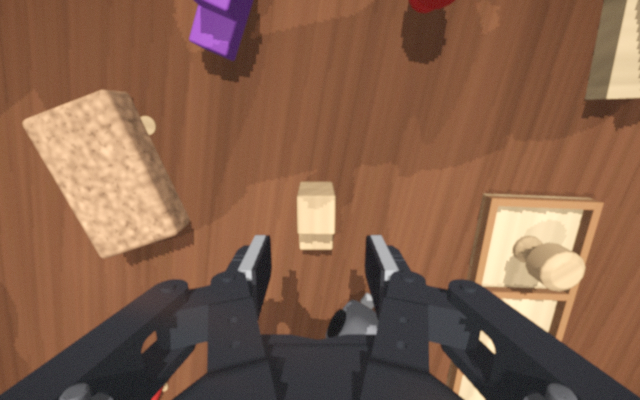

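The stop is centred between the jaws at (316,215). The small knob in its bay, around (550,262), could be standing or lying, so I'm checking its height with depth.

```bash
cat > chk.py <<'E'
import sys
from h import *
from scipy.spatial.transform import Rotation as R
M=R.from_rotvec(bot.read_state()["tcp_rot"]).as_matrix(); d=M.T@np.array([0,0,-1.]); print("level: ax,ay deg",np.degrees([-d[1],d[0]]).round(2))
for c in sys.argv[5:] or ["top","side"]:
    x,y,rx,ry=map(float,sys.argv[1:5])
    cal=bot.get_calibration(c);im,d=bot.read_camera(c);W=pts(c,d,cal)
    m=(abs(W[...,0]-x)<rx)&(abs(W[...,1]-y)<ry)&(W[...,2]>.02)&(W[...,2]<.09)
    p=W[m]*1000
    if len(p)<5: print(c,"few",len(p));continue
    t=p[p[:,2]>np.percentile(p[:,2],97)-4]
    print(c,len(p),"zmax",np.percentile(p[:,2],97).round(1),"rect",[np.round(a,1) for a in cv2.minAreaRect(p[:,:2].astype(np.float32))],"top",[np.round(a,1) for a in cv2.minAreaRect(t[:,:2].astype(np.float32))])
E
python3 chk.py .61 .253 .035 .035 top side wrist
```

```text
level: ax,ay deg [ 0.39 -0.13]
top 110 zmax 53.5 rect [array([610.8, 251.6]), array([31.3, 29.9]), np.float64(16.8)] top [array([609.5, 250.9]), array([22.6, 23.1]), np.float64(54.8)]
side 179 zmax 51.3 rect [array([609.3, 253. ]), array([31.1, 29.5]), np.float64(32.7)] top [array([608.9, 253.2]), array([30. , 25.8]), np.float64(88.1)]
wrist 2100 zmax 50.6 rect [array([609.4, 253.8]), array([31.2, 31.3]), np.float64(14.4)] top [array([609.5, 253.5]), array([29.6, 30.1]), np.float64(82.7)]
```

Its top is at about 49 mm, so it is upright in the bay at (0.610, 0.253). Next, the drawer stop.

```bash
python3 -m inch '[{"dx":0,"dy":0,"dz":0.045,"ax":0.4,"ay":-0.1,"az":0,"fingers":0.1},{"dx":0,"dy":0,"dz":0.075,"ax":0.4,"ay":-0.1,"az":0,"fingers":0.1},{"dx":0,"dy":0,"dz":0.085,"ax":0.4,"ay":-0.1,"az":0,"fingers":0},{"dx":0,"dy":0,"dz":0.086,"ax":0.4,"ay":-0.1,"az":0,"fingers":-1},{"dx":0,"dy":0,"dz":0.086,"ax":0.4,"ay":-0.1,"az":0,"fingers":-1},{"dx":0,"dy":0,"dz":0.086,"ax":0.4,"ay":-0.1,"az":0,"fingers":-1},{"dx":0,"dy":0,"dz":0.086,"ax":0.4,"ay":-0.1,"az":0,"fingers":-1},{"dx":0,"dy":0,"dz":0.086,"ax":0.4,"ay":-0.1,"az":0,"fingers":-1}]' 50; python3 look.py
```

```text
time: 8.2
tool_pos: [0.4307, 0.2658, 0.013]
tcp_rot: [-2.027, -2.4, 0.0]
wrist_force: [-0.3, 0.6, 0.0]
width: 0.298
t 8.2 tcp [0.4307 0.2658 0.013 ] yaw(y axis) 9.6 tilt 0.04 F [-0.3  0.6  0. ] w 0.298
```

```bash
python3 -m inch '[{"dx":0,"dy":0,"dz":-0.05,"ax":0,"ay":0,"az":0,"fingers":-1},{"dx":0,"dy":0,"dz":-0.09,"ax":0,"ay":0,"az":0,"fingers":-1},{"dx":-0.04,"dy":0.05,"dz":-0.09,"ax":0,"ay":0,"az":0,"fingers":-1},{"dx":-0.08,"dy":0.1,"dz":-0.09,"ax":0,"ay":0,"az":0,"fingers":-1},{"dx":-0.113,"dy":0.15,"dz":-0.09,"ax":0,"ay":0,"az":0,"fingers":-1},{"dx":-0.113,"dy":0.172,"dz":-0.09,"ax":0,"ay":0,"az":0,"fingers":-1},{"dx":-0.113,"dy":0.172,"dz":-0.05,"ax":0,"ay":0,"az":0,"fingers":-1},{"dx":-0.113,"dy":0.172,"dz":-0.02,"ax":0,"ay":0,"az":0,"fingers":-1},{"dx":-0.113,"dy":0.172,"dz":-0.01,"ax":0,"ay":0,"az":0,"fingers":-1},{"dx":-0.113,"dy":0.172,"dz":-0.006,"ax":0,"ay":0,"az":0,"fingers":-1},{"dx":-0.113,"dy":0.172,"dz":-0.0045,"ax":0,"ay":0,"az":0,"fingers":-1},{"dx":-0.113,"dy":0.172,"dz":-0.0045,"ax":0,"ay":0,"az":0,"fingers":-1},{"dx":-0.113,"dy":0.172,"dz":-0.0045,"ax":0,"ay":0,"az":0,"fingers":-1}]' ; python3 look.py; python3 chk.py 0 0 0 0
```

```text
time: 9.82
tool_pos: [0.6199, 0.1834, 0.0185]
tcp_rot: [2.027, 2.4, 0.002]
wrist_force: [-1.1, 0.6, -0.8]
width: 0.301
t 9.82 tcp [0.6199 0.1834 0.0185] yaw(y axis) 9.6 tilt 0.08 F [-1.1  0.6 -0.8] w 0.301
level: ax,ay deg [ 0.07 -0.03]
top few 0
side few 0
```

```bash
python3 -m inch '[{"dx":0,"dy":0,"dz":0.001,"ax":0,"ay":0,"az":0,"fingers":-1},{"dx":0,"dy":0,"dz":0.001,"ax":0,"ay":0,"az":0,"fingers":0},{"dx":0,"dy":0,"dz":0.001,"ax":0,"ay":0,"az":0,"fingers":0},{"dx":0,"dy":0,"dz":0.001,"ax":0,"ay":0,"az":0,"fingers":0},{"dx":0,"dy":0,"dz":-0.03,"ax":0,"ay":0,"az":0,"fingers":0},{"dx":0,"dy":0,"dz":-0.08,"ax":0,"ay":0,"az":0,"fingers":0.4},{"dx":0,"dy":0,"dz":-0.09,"ax":0,"ay":0,"az":0,"fingers":0.4},{"dx":-0.03,"dy":-0.05,"dz":-0.09,"ax":0,"ay":0,"az":5,"fingers":0.4},{"dx":-0.06,"dy":-0.1,"dz":-0.09,"ax":0,"ay":0,"az":9.6,"fingers":0.4},{"dx":-0.098,"dy":-0.158,"dz":-0.09,"ax":0,"ay":0,"az":9.6,"fingers":0.4},{"dx":-0.098,"dy":-0.158,"dz":-0.09,"ax":0,"ay":0,"az":9.6,"fingers":0.4},{"dx":-0.098,"dy":-0.158,"dz":-0.09,"ax":0,"ay":0,"az":9.6,"fingers":0.4}]' ; python3 look.py; python3 chk.py .621 .172 .035 .035 top side;  python3 chk.py .48 .06 .035 .035 wrist; python3 chk.py .48 .15 .035 .035 top side
```

```text
time: 11.42
tool_pos: [0.4803, 0.06, 0.108]
tcp_rot: [2.222, 2.221, 0.002]
wrist_force: [0.4, -0.3, 0.3]
width: 0.7
t 11.43 tcp [0.4803 0.06   0.108 ] yaw(y axis) -0.0 tilt 0.09 F [ 0.4 -0.3  0.3] w 0.7
level: ax,ay deg [ 0.07 -0.05]
top few 0
side 240 zmax 51.6 rect [array([621.5, 172.1]), array([27.2, 53.6]), np.float64(9.5)] top [array([619.6, 184. ]), array([25. , 30.3]), np.float64(6.8)]
level: ax,ay deg [ 0.13 -0.06]
wrist 2231 zmax 46.1 rect [array([480.8,  61.8]), array([36.7, 37.5]), np.float64(89.0)] top [array([481. ,  61.4]), array([37.1, 36.8]), np.float64(20.8)]
level: ax,ay deg [ 0.12 -0.05]
top 123 zmax 38.5 rect [array([477.9, 144.2]), array([29.4, 38.1]), np.float64(86.9)] top [array([478.8, 145.6]), array([31.5, 23. ]), np.float64(2.0)]
side 260 zmax 36.7 rect [array([478.5, 156.7]), array([45.7, 35.7]), np.float64(64.8)] top [array([480.2, 156.1]), array([41.3, 28.9]), np.float64(66.1)]
```

```bash
python3 -m inch '[{"dx":0.001,"dy":0,"dz":0.05,"ax":0.1,"ay":-0.1,"az":0,"fingers":0.4},{"dx":0.001,"dy":0,"dz":0.085,"ax":0.1,"ay":-0.1,"az":0,"fingers":0.4},{"dx":0.001,"dy":0,"dz":0.096,"ax":0.1,"ay":-0.1,"az":0,"fingers":0.4},{"dx":0.001,"dy":0,"dz":0.097,"ax":0.1,"ay":-0.1,"az":0,"fingers":-1},{"dx":0.001,"dy":0,"dz":0.097,"ax":0.1,"ay":-0.1,"az":0,"fingers":-1},{"dx":0.001,"dy":0,"dz":0.097,"ax":0.1,"ay":-0.1,"az":0,"fingers":-1},{"dx":0.001,"dy":0,"dz":0.097,"ax":0.1,"ay":-0.1,"az":0,"fingers":-1},{"dx":0.001,"dy":0,"dz":0.097,"ax":0.1,"ay":-0.1,"az":0,"fingers":-1}]' 50; python3 look.py
```

```text
time: 12.68
tool_pos: [0.4819, 0.062, 0.0117]
tcp_rot: [2.219, 2.222, -0.001]
wrist_force: [0.3, -0.3, -0.5]
width: 0.43
t 12.68 tcp [0.4819 0.062  0.0117] yaw(y axis) 0.1 tilt 0.06 F [ 0.3 -0.3 -0.5] w 0.43
```

```bash
python3 -m inch '[{"dx":0,"dy":0,"dz":-0.05,"ax":0,"ay":0,"az":0,"fingers":-1},{"dx":0,"dy":0,"dz":-0.09,"ax":0,"ay":0,"az":0,"fingers":-1},{"dx":0.01,"dy":0.05,"dz":-0.09,"ax":0,"ay":0,"az":0,"fingers":-1},{"dx":0.02,"dy":0.1,"dz":-0.09,"ax":0,"ay":0,"az":0,"fingers":-1},{"dx":0.029,"dy":0.15,"dz":-0.09,"ax":0,"ay":0,"az":0,"fingers":-1},{"dx":0.029,"dy":0.15,"dz":-0.09,"ax":0,"ay":0,"az":0,"fingers":-1},{"dx":0.029,"dy":0.15,"dz":-0.05,"ax":0,"ay":0,"az":0,"fingers":-1},{"dx":0.029,"dy":0.15,"dz":-0.02,"ax":0,"ay":0,"az":0,"fingers":-1},{"dx":0.029,"dy":0.15,"dz":-0.01,"ax":0,"ay":0,"az":0,"fingers":-1},{"dx":0.029,"dy":0.15,"dz":-0.006,"ax":0,"ay":0,"az":0,"fingers":-1},{"dx":0.029,"dy":0.15,"dz":-0.0045,"ax":0,"ay":0,"az":0,"fingers":-1},{"dx":0.029,"dy":0.15,"dz":-0.0045,"ax":0,"ay":0,"az":0,"fingers":-1},{"dx":0.029,"dy":0.15,"dz":-0.0045,"ax":0,"ay":0,"az":0,"fingers":-1}]' ; python3 look.py
```

```text
time: 14.3
tool_pos: [0.6326, 0.0913, 0.0173]
tcp_rot: [2.218, 2.222, 0.002]
wrist_force: [-0.1, -0.2, -0.0]
width: 0.428
t 14.3 tcp [0.6326 0.0913 0.0173] yaw(y axis) 0.1 tilt 0.13 F [-0.1 -0.2 -0. ] w 0.428
```

```bash
python3 -m inch '[{"dx":0,"dy":0,"dz":0.001,"ax":0,"ay":0,"az":0,"fingers":-1},{"dx":0,"dy":0,"dz":0.001,"ax":0,"ay":0,"az":0,"fingers":0.2},{"dx":0,"dy":0,"dz":0.001,"ax":0,"ay":0,"az":0,"fingers":0.2},{"dx":0,"dy":0,"dz":0.001,"ax":0,"ay":0,"az":0,"fingers":0.2},{"dx":0,"dy":0,"dz":-0.03,"ax":0,"ay":0,"az":0,"fingers":0.2},{"dx":0,"dy":0,"dz":-0.08,"ax":0,"ay":0,"az":0,"fingers":0.6},{"dx":0,"dy":0,"dz":-0.095,"ax":0,"ay":0,"az":0,"fingers":0.6},{"dx":-0.05,"dy":-0.03,"dz":-0.095,"ax":0,"ay":0,"az":0,"fingers":0.6},{"dx":-0.1,"dy":-0.06,"dz":-0.095,"ax":0,"ay":0,"az":0,"fingers":0.6},{"dx":-0.15,"dy":-0.09,"dz":-0.095,"ax":0,"ay":0,"az":0,"fingers":0.6},{"dx":-0.2,"dy":-0.12,"dz":-0.095,"ax":0,"ay":0,"az":0,"fingers":0.6},{"dx":-0.25,"dy":-0.15,"dz":-0.095,"ax":0,"ay":0,"az":0,"fingers":0.6},{"dx":-0.3,"dy":-0.175,"dz":-0.095,"ax":0,"ay":0,"az":0,"fingers":0.6},{"dx":-0.328,"dy":-0.19,"dz":-0.095,"ax":0,"ay":0,"az":0,"fingers":0.6},{"dx":-0.328,"dy":-0.19,"dz":-0.095,"ax":0,"ay":0,"az":0,"fingers":0.6},{"dx":-0.328,"dy":-0.19,"dz":-0.095,"ax":0,"ay":0,"az":0,"fingers":0.6}]' ; python3 look.py; python3 chk.py .632 .091 .035 .035 top side;  python3 chk.py .443 -.237 .035 .035 wrist; python3 - <<'E'
from h import *
im,d=bot.read_camera("wrist");cv2.imwrite("pics/w4.png",im)
E
```

```text
time: 16.3
tool_pos: [0.4428, -0.2363, 0.1117]
tcp_rot: [2.22, 2.222, 0.002]
wrist_force: [0.7, 0.5, -0.2]
width: 0.803
t 16.3 tcp [ 0.4428 -0.2363  0.1117] yaw(y axis) 0.1 tilt 0.1 F [ 0.7  0.5 -0.2] w 0.803
level: ax,ay deg [ 0.09 -0.01]
top 161 zmax 53.0 rect [array([633.1,  88.8]), array([36.8, 35.3]), np.float64(1.1)] top [array([633.8,  88.6]), array([33.2, 34.7]), np.float64(2.3)]
side 240 zmax 51.9 rect [array([634.2,  89.6]), array([36. , 40.1]), np.float64(55.3)] top [array([634.5,  88.5]), array([35.4, 35.6]), np.float64(9.5)]
level: ax,ay deg [0.11 0.01]
wrist 3412 zmax 52.0 rect [array([ 444.3, -238.2]), array([46.7, 47.6]), np.float64(1.5)] top [array([ 444.2, -237.3]), array([40.7, 41. ]), np.float64(47.9)]
```

View pics/w4.png

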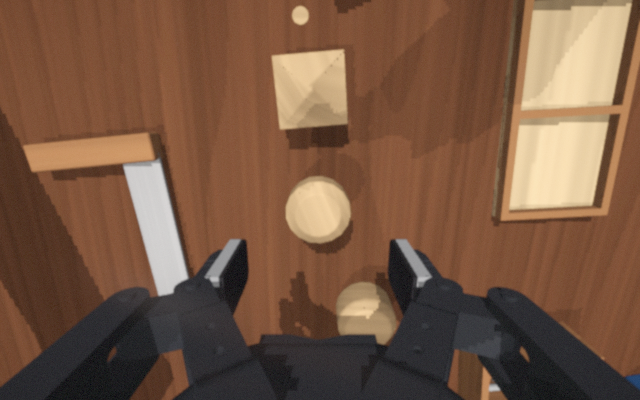

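The large knob is centred at (318,210), the post cap is clear at (310,90), and the bun foot is at (366,310). The roller's top is at about 49 mm in its bay. Next I grip the large knob.

```bash
python3 -m inch '[{"dx":-0.001,"dy":0.001,"dz":0.05,"ax":0.1,"ay":0,"az":0,"fingers":0.6},{"dx":-0.001,"dy":0.001,"dz":0.085,"ax":0.1,"ay":0,"az":0,"fingers":0.6},{"dx":-0.001,"dy":0.001,"dz":0.098,"ax":0.1,"ay":0,"az":0,"fingers":0.6},{"dx":-0.001,"dy":0.001,"dz":0.099,"ax":0.1,"ay":0,"az":0,"fingers":-1},{"dx":-0.001,"dy":0.001,"dz":0.099,"ax":0.1,"ay":0,"az":0,"fingers":-1},{"dx":-0.001,"dy":0.001,"dz":0.099,"ax":0.1,"ay":0,"az":0,"fingers":-1},{"dx":-0.001,"dy":0.001,"dz":0.099,"ax":0.1,"ay":0,"az":0,"fingers":-1},{"dx":-0.001,"dy":0.001,"dz":0.099,"ax":0.1,"ay":0,"az":0,"fingers":-1}]' 50; python3 look.py
```

```text
time: 17.5
tool_pos: [0.4448, -0.2371, 0.0135]
tcp_rot: [2.217, 2.224, 0.0]
wrist_force: [0.4, 0.5, -0.5]
width: 0.541
t 17.5 tcp [ 0.4448 -0.2371  0.0135] yaw(y axis) 0.2 tilt 0.08 F [ 0.4  0.5 -0.5] w 0.541
```

```bash
python3 -m inch '[{"dx":0,"dy":0,"dz":-0.05,"ax":0,"ay":0,"az":0,"fingers":-1},{"dx":0,"dy":0,"dz":-0.09,"ax":0,"ay":0,"az":0,"fingers":-1},{"dx":0.02,"dy":0.05,"dz":-0.09,"ax":0,"ay":0,"az":0,"fingers":-1},{"dx":0.05,"dy":0.1,"dz":-0.09,"ax":0,"ay":0,"az":0,"fingers":-1},{"dx":0.08,"dy":0.15,"dz":-0.09,"ax":0,"ay":0,"az":0,"fingers":-1},{"dx":0.11,"dy":0.188,"dz":-0.09,"ax":0,"ay":0,"az":0,"fingers":-1},{"dx":0.11,"dy":0.188,"dz":-0.09,"ax":0,"ay":0,"az":0,"fingers":-1},{"dx":0.11,"dy":0.188,"dz":-0.05,"ax":0,"ay":0,"az":0,"fingers":-1},{"dx":0.11,"dy":0.188,"dz":-0.02,"ax":0,"ay":0,"az":0,"fingers":-1},{"dx":0.11,"dy":0.188,"dz":-0.01,"ax":0,"ay":0,"az":0,"fingers":-1},{"dx":0.11,"dy":0.188,"dz":-0.006,"ax":0,"ay":0,"az":0,"fingers":-1},{"dx":0.11,"dy":0.188,"dz":-0.0045,"ax":0,"ay":0,"az":0,"fingers":-1},{"dx":0.11,"dy":0.188,"dz":-0.0045,"ax":0,"ay":0,"az":0,"fingers":-1},{"dx":0.11,"dy":0.188,"dz":-0.0045,"ax":0,"ay":0,"az":0,"fingers":-1}]' ; python3 look.py
```

```text
time: 19.25
tool_pos: [0.6333, -0.1268, 0.0192]
tcp_rot: [2.216, 2.223, 0.002]
wrist_force: [0.6, -0.1, 0.9]
width: 0.536
t 19.25 tcp [ 0.6333 -0.1268  0.0192] yaw(y axis) 0.2 tilt 0.18 F [ 0.6 -0.1  0.9] w 0.536
```

```bash
python3 -m inch '[{"dx":0,"dy":0,"dz":0.001,"ax":0,"ay":0,"az":0,"fingers":-1},{"dx":0,"dy":0,"dz":0.001,"ax":0,"ay":0,"az":0,"fingers":0.5},{"dx":0,"dy":0,"dz":0.001,"ax":0,"ay":0,"az":0,"fingers":0.5},{"dx":0,"dy":0,"dz":0.001,"ax":0,"ay":0,"az":0,"fingers":0.5},{"dx":0,"dy":0,"dz":-0.03,"ax":0,"ay":0,"az":0,"fingers":0.5},{"dx":0,"dy":0,"dz":-0.08,"ax":0,"ay":0,"az":0,"fingers":0.7},{"dx":0,"dy":0,"dz":-0.09,"ax":0,"ay":0,"az":0,"fingers":0.7},{"dx":-0.05,"dy":-0.03,"dz":-0.09,"ax":0,"ay":0,"az":0,"fingers":0.7},{"dx":-0.1,"dy":-0.06,"dz":-0.09,"ax":0,"ay":0,"az":0,"fingers":0.7},{"dx":-0.15,"dy":-0.1,"dz":-0.09,"ax":0,"ay":0,"az":0,"fingers":0.7},{"dx":-0.19,"dy":-0.13,"dz":-0.09,"ax":0,"ay":0,"az":0,"fingers":0.7},{"dx":-0.211,"dy":-0.149,"dz":-0.09,"ax":0,"ay":0,"az":0,"fingers":0.7},{"dx":-0.211,"dy":-0.149,"dz":-0.09,"ax":0,"ay":0,"az":0,"fingers":0.7},{"dx":-0.211,"dy":-0.149,"dz":-0.09,"ax":0,"ay":0,"az":0,"fingers":0.7}]' ; python3 look.py; python3 chk.py .633 -.127 .035 .035 top side;  python3 chk.py .484 -.338 .035 .035 wrist
```

```text
time: 21.0
tool_pos: [0.4847, -0.3376, 0.1086]
tcp_rot: [2.217, 2.223, 0.002]
wrist_force: [0.3, 0.1, -0.3]
width: 0.853
t 21.0 tcp [ 0.4847 -0.3376  0.1086] yaw(y axis) 0.2 tilt 0.15 F [ 0.3  0.1 -0.3] w 0.853
level: ax,ay deg [0.15 0.03]
top 234 zmax 58.7 rect [array([ 633.2, -129.3]), array([45.4, 46.2]), np.float64(24.3)] top [array([ 633., -130.]), array([35.3, 37. ]), np.float64(0.6)]
side 221 zmax 57.5 rect [array([ 632.8, -125.9]), array([44.2, 47.1]), np.float64(75.8)] top [array([ 631.6, -126.8]), array([35.5, 37.1]), np.float64(46.2)]
level: ax,ay deg [0.16 0.05]
wrist 3534 zmax 46.0 rect [array([ 485.4, -338.8]), array([48.4, 48.4]), np.float64(3.6)] top [array([ 485.6, -339.1]), array([42.6, 41.9]), np.float64(46.9)]
```

```bash
python3 -m inch '[{"dx":-0.001,"dy":0.001,"dz":0.05,"ax":0.1,"ay":0,"az":0,"fingers":0.7},{"dx":-0.001,"dy":0.001,"dz":0.085,"ax":0.1,"ay":0,"az":0,"fingers":0.7},{"dx":-0.001,"dy":0.001,"dz":0.099,"ax":0.1,"ay":0,"az":0,"fingers":0.7},{"dx":-0.001,"dy":0.001,"dz":0.101,"ax":0.1,"ay":0,"az":0,"fingers":-1},{"dx":-0.001,"dy":0.001,"dz":0.101,"ax":0.1,"ay":0,"az":0,"fingers":-1},{"dx":-0.001,"dy":0.001,"dz":0.101,"ax":0.1,"ay":0,"az":0,"fingers":-1},{"dx":-0.001,"dy":0.001,"dz":0.101,"ax":0.1,"ay":0,"az":0,"fingers":-1},{"dx":-0.001,"dy":0.001,"dz":0.101,"ax":0.1,"ay":0,"az":0,"fingers":-1}]' 50; python3 look.py
```

```text
time: 22.15
tool_pos: [0.4868, -0.3385, 0.0084]
tcp_rot: [2.215, 2.225, 0.0]
wrist_force: [0.3, -0.4, -0.4]
width: 0.568
t 22.15 tcp [ 0.4868 -0.3385  0.0084] yaw(y axis) 0.3 tilt 0.13 F [ 0.3 -0.4 -0.4] w 0.568
```

```bash
python3 -m inch '[{"dx":0,"dy":0,"dz":-0.05,"ax":0,"ay":0,"az":0,"fingers":-1},{"dx":0,"dy":0,"dz":-0.09,"ax":0,"ay":0,"az":0,"fingers":-1},{"dx":0.04,"dy":0.05,"dz":-0.09,"ax":0,"ay":0,"az":0,"fingers":-1},{"dx":0.08,"dy":0.1,"dz":-0.09,"ax":0,"ay":0,"az":0,"fingers":-1},{"dx":0.13,"dy":0.152,"dz":-0.09,"ax":0,"ay":0,"az":0,"fingers":-1},{"dx":0.13,"dy":0.152,"dz":-0.09,"ax":0,"ay":0,"az":0,"fingers":-1},{"dx":0.13,"dy":0.152,"dz":-0.05,"ax":0,"ay":0,"az":0,"fingers":-1},{"dx":0.13,"dy":0.152,"dz":-0.02,"ax":0,"ay":0,"az":0,"fingers":-1},{"dx":0.13,"dy":0.152,"dz":-0.01,"ax":0,"ay":0,"az":0,"fingers":-1},{"dx":0.13,"dy":0.152,"dz":-0.006,"ax":0,"ay":0,"az":0,"fingers":-1},{"dx":0.13,"dy":0.152,"dz":-0.0045,"ax":0,"ay":0,"az":0,"fingers":-1},{"dx":0.13,"dy":0.152,"dz":-0.0045,"ax":0,"ay":0,"az":0,"fingers":-1},{"dx":0.13,"dy":0.152,"dz":-0.0045,"ax":0,"ay":0,"az":0,"fingers":-1}]' ; python3 look.py
```

```text
time: 23.78
tool_pos: [0.639, -0.2081, 0.0141]
tcp_rot: [2.214, 2.223, 0.001]
wrist_force: [-0.2, 0.4, -1.3]
width: 0.568
t 23.77 tcp [ 0.639  -0.2081  0.0141] yaw(y axis) 0.2 tilt 0.23 F [-0.2  0.4 -1.3] w 0.568
```

Now I release it, rise clear and check everything.

```bash
python3 -m inch '[{"dx":0,"dy":0,"dz":0.0007,"ax":0,"ay":0,"az":0,"fingers":-1},{"dx":0,"dy":0,"dz":0.0007,"ax":0,"ay":0,"az":0,"fingers":0.5},{"dx":0,"dy":0,"dz":0.0007,"ax":0,"ay":0,"az":0,"fingers":0.5},{"dx":0,"dy":0,"dz":0.0007,"ax":0,"ay":0,"az":0,"fingers":0.5},{"dx":0,"dy":0,"dz":-0.03,"ax":0,"ay":0,"az":0,"fingers":0.5},{"dx":0,"dy":0,"dz":-0.08,"ax":0,"ay":0,"az":0,"fingers":0.5},{"dx":0,"dy":0,"dz":-0.14,"ax":0,"ay":0,"az":0,"fingers":0.5},{"dx":0,"dy":-0.05,"dz":-0.18,"ax":0,"ay":0,"az":0,"fingers":0.5},{"dx":0,"dy":-0.1,"dz":-0.2,"ax":0,"ay":0,"az":0,"fingers":0.5},{"dx":0,"dy":-0.15,"dz":-0.2,"ax":0,"ay":0,"az":0,"fingers":0.5},{"dx":0,"dy":-0.15,"dz":-0.2,"ax":0,"ay":0,"az":0,"fingers":0.5},{"dx":0,"dy":-0.15,"dz":-0.2,"ax":0,"ay":0,"az":0,"fingers":0.5}]' ; python3 look.py; for a in ".61 .253" ".621 .172" ".632 .091" ".633 -.127" ".639 -.209" ".439 -.154"; do echo "== $a"; python3 chk.py $a .036 .036 top side|grep -v level; done; python3 - <<'E'
from h import *
im,d=bot.read_camera("top"); a=cv2.resize(im[130:270,160:470],(800,361),interpolation=cv2.INTER_CUBIC)
im,d=bot.read_camera("side"); b=cv2.resize(im[90:290,200:420],(264,240)); 
b=cv2.copyMakeBorder(b,0,0,0,536,cv2.BORDER_CONSTANT); w,d=bot.read_camera("wrist"); b[:,280:664]=cv2.resize(w,(384,240)); cv2.imwrite("pics/end.png",np.vstack([a,b])[:600])
E
```

```text
time: 25.28
tool_pos: [0.4887, -0.2085, 0.214]
tcp_rot: [2.213, 2.222, 0.002]
wrist_force: [0.3, 0.8, -0.2]
width: 0.755
t 25.27 tcp [ 0.4887 -0.2085  0.214 ] yaw(y axis) 0.2 tilt 0.31 F [ 0.3  0.8 -0.2] w 0.755
== .61 .253
top 110 zmax 53.2 rect [array([610.7, 251.8]), array([30.8, 30.6]), np.float64(9.8)] top [array([609.1, 251. ]), array([21.6, 24.2]), np.float64(44.2)]
side 180 zmax 51.0 rect [array([608.6, 253.9]), array([31. , 29.5]), np.float64(33.0)] top [array([610.1, 252.6]), array([26.6, 25.6]), np.float64(85.6)]
== .621 .172
top 186 zmax 52.6 rect [array([622.1, 171.7]), array([27.2, 49.8]), np.float64(7.9)] top [array([620.1, 182.7]), array([24.9, 27.2]), np.float64(12.2)]
side 236 zmax 51.6 rect [array([620.9, 172.2]), array([26.6, 53.1]), np.float64(7.5)] top [array([619.6, 182.1]), array([26.1, 27.8]), np.float64(7.0)]
== .632 .091
top 160 zmax 53.2 rect [array([633.2,  88.6]), array([35.4, 35.9]), np.float64(88.4)] top [array([633.6,  88.5]), array([33.5, 34.6]), np.float64(2.0)]
side 239 zmax 51.8 rect [array([632.7,  90.7]), array([36.8, 39. ]), np.float64(44.5)] t
[... 347 characters left out ...]
25.6]), array([39.6, 39.7]), np.float64(76.6)]
== .639 -.209
top 260 zmax 52.9 rect [array([ 639.5, -210.6]), array([48.4, 46.5]), np.float64(54.0)] top [array([ 640.2, -209.1]), array([39.4, 39.3]), np.float64(70.8)]
side 233 zmax 51.8 rect [array([ 638.9, -205.9]), array([44. , 46.4]), np.float64(70.5)] top [array([ 639.6, -207.9]), array([38.9, 41.4]), np.float64(54.1)]
== .439 -.154
top 315 zmax 43.8 rect [array([ 439.1, -154.1]), array([49.3, 50.2]), np.float64(5.2)] top [array([ 439.9, -154.8]), array([24.7, 23. ]), np.float64(7.3)]
side 232 zmax 42.6 rect [array([ 438.4, -151.9]), array([49.5, 52.9]), np.float64(5.6)] top [array([ 436.9, -152.7]), array([24.8, 21.8]), np.float64(6.1)]
```

View pics/end.png

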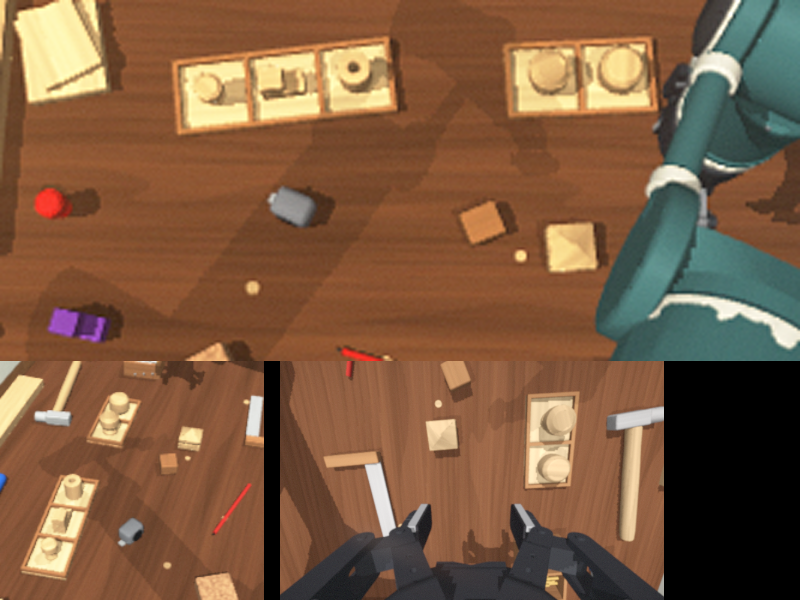

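All five parts stand upright in their bays: tray3 at (208,88), (275,80) and (352,70), tray2 at (548,70) and (620,68). The post cap at (570,247) and the look-alikes have not moved, and the gripper is clear.

```bash
python3 -c "
from workcell import bot
print(bot.finish_job())"
```

```text
the job is handed in; nothing more can be done
None
```

Both kits are made up and I handed the job in at about 26 s of the 109 s allowed; the hand-in gave no verdict.

- **Drawer kit (three-bay tray):** the small knob, drawer stop and roller each have their own bay.
- **Cupboard kit (two-bay tray):** the large knob and bun foot each have their own bay.

**Last checks (top and side cameras):**
- **Position:** every part was within about 4 mm of its bay centre.
- **Height:** tops read 51–53 mm for the 44 mm parts and 57–59 mm for the large knob. With the roughly 2 mm over-reading seen on the bench, that fits parts standing upright on the 5 mm floor.
- **Post cap:** within about 2 mm of where it started.
- **Look-alikes and gripper:** the red knob and purple stop are untouched, and the gripper ended clear, about 20 cm up.

**What failed or disagreed:**
- My first move command was refused because its rows lacked some keys; nothing moved.
- One top-camera check of the drawer stop found no points, apparently because the arm blocked the view. The side camera and a later top view confirmed its place.
- The top and side cameras differed by up to about 5 mm along y, well inside the 32 mm tolerance.

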